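Set out the fruit tray on the meeting table

ROBOT

A 6-joint arm with a two-finger parallel gripper is mounted at the origin on the work surface. World frame = base frame: x ahead of the robot, y to its left, z up, the work surface at z = 0. Lengths are in mm, angles in rad, forces in N, time in s.
With the tool pointing down it reaches from about 275 to 825 mm from the base axis. Payload 5.2 kg.
Tool frame: the origin (TCP) lies at the very end of the fingers, on their centre line; the grasp point (between the pads) lies 19 mm behind it; z points along the fingers, y is the line along which they close (so a half turn about z gives the same grasp; the last joint's range is limited). The gripper opens to 93 mm and grips with 3 to 60 N. Pads are 15 mm wide; open, the fingers measure 128 mm over their backs; the gripper's body (75 mm by 188 mm) begins 65 mm behind the grasp point.
Start: joints at [0.945, 0.259, 1.535, -0, 1.348, -0.203], TCP at [225.653, 501.583, 218.653] pointing down, gripper open.
Joint ranges: [-3.14, 3.14], [-0.91, 2.08], [0.19, 2.58], [-1.22, 4.36], [0.22, 2.71], [-3.12, 3.12]. Speed limits (rad/s): [2.57, 2.57, 3.14, 3.14, 3.14, 3.14].

INTERFACE

Orientations are given as [roll, pitch, yaw] about the fixed x, y, z axes, in that order (R = Rz(yaw) Ry(pitch) Rx(roll)).
In Python, from bench import robot gives the robot as it stands. The module is installed in compiled form; this text tells all that it offers. Calls block until the motion is done:
- robot.move_ptp(position, orientation): joint-space move of the TCP to a pose.
- robot.move_linear(position, ori=None, speed=150, f_stop=None): straight line of the TCP; ori=None keeps the orientation; speed is the mean speed in mm/s. With f_stop (N) it stops when the force on the tool has changed by that much, and returns True; else False.
- robot.move_j(angles): joint-space move.
- robot.move_gripper(opening): opening from 0.0 (shut) to 1.0 (fully open); the grip force is fixed at half the most; returns when the fingers have stopped.
- robot.sleep(seconds).
- robot.inverse_kinematics(position, orientation): joint angles nearest the present ones, or None.
- robot.get_image(name): name is "scene" or "top"; returns a dict with "img" (480x640x3 uint8, blue, green, red), "fovy" (degrees; the focal length in pixels is half the picture's height over the tangent of half this angle, whatever the lens; pixels are square), "cx", "cy" (the principal point, pixels), "k1" (the pictures are not rectified: a ray, as slopes to the right and down, at radius r is drawn at 1 + k1 r^2 times it, then the intrinsics apply), "eye" and "orientation" of the camera in the world. Camera axes: x right, y down, z forward; pixel columns grow to the right and rows downward; lengths in mm; the calibration is good to about 2 mm. A picture is of the moment at which its call begins. There is no depth.
A pose or a line that the arm cannot do raises robot.MotionError and nothing moves.
- robot.hand_in(): hands the job in; it is judged then, once.
Readings, each from a call of its own:
- robot.current_t(): time.
- robot.current_qpos(): joint angles.
- robot.current_joint_vel(): joint speeds.
- robot.current_joint_efforts(): joint torques, N m.
- robot.current_tcp_pos(): TCP position.
- robot.current_eef_rot(): TCP orientation.
- robot.current_contact_force(): force on the tool from outside, world axes, zero at the start.
- robot.current_ft_torque(): the same for the moment, N m.
- robot.current_gripper_width(): opening from 0.0 (shut) to 1.0 (fully open).
- robot.current_finger_force(): force on a finger pad.
Only numpy, scipy, OpenCV 4.12 (cv2) and the standard library are available. Lean on these libraries where they do the work, as an engineer would, in place of code of your own. Each camera call takes 0.05 s, during which the arm holds its last target. There are 200 camera calls.

TASK

Set out the fruit for the meeting: seat both lemons in the two oblong dimples of the tray, lying lengthwise in them, and both plums in the two round dimples, so that nothing can roll; one plum has been put in an oblong dimple by mistake and must be moved. Lower each fruit gently into its place, without letting it drop, and leave all the other things on the table where they stand.

Things in the scene. Friction and masses are not known exactly. Their poses are not given: they have to be found in the camera images.
- tray: low grey fruit tray, 190 mm (its x) by 170 mm (its y), 22 mm high, flat top, fixed to the table, turned any way round. Origin at the centre of its underside. Four dimples 14 mm deep, floored with dark felt, sunk in the top: two oblong ones in a row on its +y side and two round ones in a row on its -y side. Tray points (x, y): oblong (-46, 43) and (46, 43), round (-46, -43) and (46, -43) mm
- oblong_1 (a point): centre of the mouth of one oblong dimple, at the level of the tray's top; mouth 52 mm (along tray x) by 32 mm. A lemon lying in it along the tray's x rests on the mouth's edges with its centre 18 mm above this point
- oblong_2 (a point): the same for the other oblong dimple
- round_1 (a point): centre of the mouth of one round dimple, at the level of the tray's top; mouth 36 mm in diameter. A plum in it rests on the mouth's edge with its centre 17 mm above this point
- round_2 (a point): the same for the other round dimple
- lemon_1: lemon, yellow, lying on its side; 76 mm long with its two small end knobs, 48 mm thick, 100 g give or take; nearly straight-sided over the middle 20 mm, rounded ends. Origin at its centre (24 mm above the table when lying on it), x axis along its length. It rolls about its long axis. Both lemons are alike
- lemon_2: lemon, yellow, lying on its side; 76 mm long with its two small end knobs, 48 mm thick, 100 g give or take; nearly straight-sided over the middle 20 mm, rounded ends. Origin at its centre (24 mm above the table when lying on it), x axis along its length. It rolls about its long axis. Both lemons are alike
- plum_1: yellow plum, a round ball 50 mm in diameter with a tiny stalk (look only), about 70 g; origin at its centre (25 mm above the table when lying on it). It rolls freely. Both plums are alike. This one starts on the table
- plum_2: yellow plum, a round ball 50 mm in diameter with a tiny stalk (look only), about 70 g; origin at its centre (25 mm above the table when lying on it). It rolls freely. Both plums are alike. This one starts by mistake in an oblong dimple of the tray, its centre 19 mm above the tray's top, and may lie up to 8 mm off that dimple's centre along the tray's x
- mug: white mug, 80 mm across, 95 mm high, its handle sticking out some 35 mm to its own +y; loose. Origin at the centre of its underside
- bottle: pale, whitish water bottle with a white cap, 64 mm across, 200 mm high, upright, loose. Origin at the centre of its underside
- mouse: blue computer mouse, 104 mm (its x) by 60 mm, 34 mm high, loose. Origin at the centre of its underside
- phone: black phone lying flat, 150 mm (its x) by 72 mm, 9 mm thick, loose. Origin at the centre of its underside
- remote: grey remote control, 150 mm (its x) by 42 mm, 18 mm high, loose. Origin at the centre of its underside
- tin: small steel tin, 60 mm across, 70 mm high, upright, loose. Origin at the centre of its underside
- bowl: glass bowl of wrapped sweets, 210 mm across, 65 mm high, fixed. Origin at the centre of its underside

How it is judged (in metres and radians):
At the end, for the whole second after the job is handed in: Each oblong dimple holds a lemon (within 8 mm of its centre from above, length within 0.25 rad of tray x, centre under 45 mm above the tray's underside) and each round one a plum (within 5 mm, under 43 mm), either of each kind in either place; all four are still ((((horizontal distance between lemon_1 and oblong_1 below 0.008 m and angle between the x axis of lemon_1 and the x axis of tray, either way round below 0.25 rad and z of lemon_1 in the frame of tray below 0.045 m) and (horizontal distance between lemon_2 and oblong_2 below 0.008 m and angle between the x axis of lemon_2 and the x axis of tray, either way round below 0.25 rad and z of lemon_2 in the frame of tray below 0.045 m)) or ((horizontal distance between lemon_1 and oblong_2 below 0.008 m and angle between the x axis of lemon_1 and the x axis of tray, either way round below 0.25 rad and z of lemon_1 in the frame of tray below 0.045 m) and (horizontal distance between lemon_2 and oblong_1 below 0.008 m and angle between the x axis of lemon_2 and the x axis of tray, either way round below 0.25 rad and z of lemon_2 in the frame of tray below 0.045 m))) and (((horizontal distance between plum_1 and round_1 below 0.005 m and z of plum_1 in the frame of tray below 0.043 m) and (horizontal distance between plum_2 and round_2 below 0.005 m and z of plum_2 in the frame of tray below 0.043 m)) or ((horizontal distance between plum_1 and round_2 below 0.005 m and z of plum_1 in the frame of tray below 0.043 m) and (horizontal distance between plum_2 and round_1 below 0.005 m and z of plum_2 in the frame of tray below 0.043 m))) and linear speed of each of lemon_1, lemon_2, plum_1, plum_2 below 0.02 m/s and angular speed of each of lemon_1, lemon_2, plum_1, plum_2 below 0.5 rad/s); the robot touches nothing.
It fails at once if a fruit is dropped, thrown or knocked down: moving at more than 0.6 m/s with nothing touching it (a free fall of about 18 mm) ((contact force between lemon_1 and anything else below 0.01 N and linear speed of lemon_1 above 0.6 m/s) or (contact force between lemon_2 and anything else below 0.01 N and linear speed of lemon_2 above 0.6 m/s) or (contact force between plum_1 and anything else below 0.01 N and linear speed of plum_1 above 0.6 m/s) or (contact force between plum_2 and anything else below 0.01 N and linear speed of plum_2 above 0.6 m/s)).
It fails at once if a bystander (mug, bottle, mouse, phone, remote, tin) is pushed more than 20 mm from its place (distance of any of mug, bottle, mouse, phone, remote, tin from where it was at the start of the episode above 0.02 m).
It fails at once if something upright is tipped over (by more than 0.4 rad) (angle between any of mug, bottle, tin's own z axis and vertical above 0.4 rad).
It also fails if it takes over 72 s, if anything falls off the work surface, if the arm or the gripper's body presses on something with over 40 N, if the wrist force passes 120 N, or if a joint passes its speed limit or range.

## Working session

There is one attempt and no reset: what is moved stays moved. The work goes in short steps, each a Python script; the robot and the scene stay as the last script left them, time stands still between calls to the robot, and variables do not carry over. Pictures are saved under pics/ and viewed, at most 10 in all, crops included, and the job is handed in when it is done.

```bash
mkdir -p pics
python3 - <<'E'
from bench import robot
import cv2
for n in("scene","top"):
    d=robot.get_image(n); cv2.imwrite(f"pics/{n}0.png",d["img"]); print(n,{k:v for k,v in d.items() if k!="img"})
print(robot.current_t(),robot.current_eef_rot())
E
```

```text
scene {'fovy': 55.1217501130326, 'cx': 316.54397060272066, 'cy': 238.20262538949487, 'k1': -0.09222936606448184, 'eye': array([1029.11656013,  -20.21164261,  901.34744492]), 'orientation': array([-2.56192292,  0.01019568,  1.64265593])}
top {'fovy': 57.765054093495884, 'cx': 314.1726581677387, 'cy': 243.88104854465706, 'k1': -0.0660923530838715, 'eye': array([ 226.24607882,  -52.57871517, 1334.14191698]), 'orientation': array([-2.93397515, -0.00654595, -1.60102116])}
0.1 [-3.14001805e+00 -2.86080762e-04  2.71883269e+00]
```

View pics/top0.png

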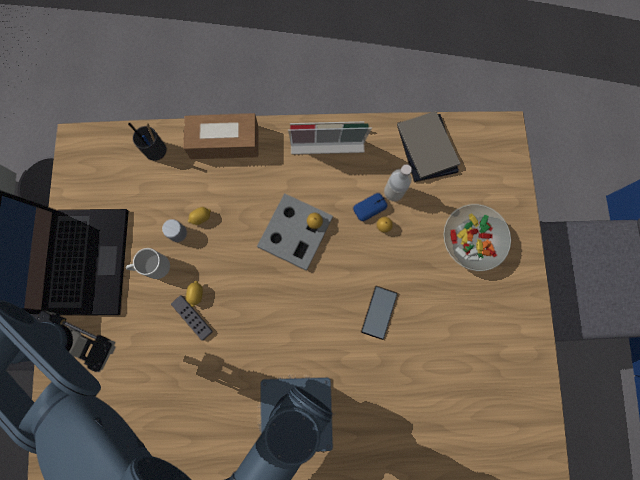

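View pics/scene0.png

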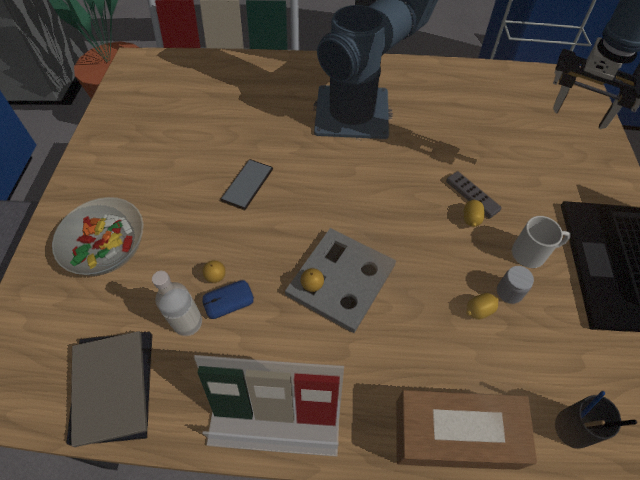

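The top view shows lemons at (200,215) and (195,293), a loose plum at (385,225), and the tray centred at (296,232). The misplaced plum is at (314,220), the free oblong dimple at (301,249), and the round ones at (289,212) and (276,238). The scene view agrees: lemons at (475,213) and (483,306), plums at (213,271) and (312,280).

```bash
cat > h.py <<'E'
from bench import robot
import cv2, numpy as np
from scipy.spatial.transform import Rotation as Ro
def cam(n):
    d=robot.get_image(n); f=240/np.tan(np.radians(d["fovy"]/2))
    d["K"]=np.array([[f,0,d["cx"]],[0,f,d["cy"]],[0,0,1.]]); d["D"]=np.array([d["k1"],0,0,0.])
    d["R"]=Ro.from_euler("xyz",d["orientation"]).as_matrix(); return d
def rays(d,px):
    u=cv2.undistortPoints(np.float64(px).reshape(-1,1,2),d["K"],d["D"]).reshape(-1,2)
    r=np.c_[u,np.ones(len(u))]@d["R"].T
    return r/np.linalg.norm(r,axis=1)[:,None]
def plane(d,px,z):
    r=rays(d,px); return (d["eye"]+r*((z-d["eye"][2])/r[:,2])[:,None])[:,:2]
def project(d,p):
    R=d["R"].T; return cv2.projectPoints(np.float64(p).reshape(-1,1,3),R,-R@d["eye"],d["K"],d["D"])[0].reshape(-1,2)
def blobs(mask,amin,amax):
    cs=cv2.findContours(mask,cv2.RETR_EXTERNAL,cv2.CHAIN_APPROX_NONE)[0]
    return [c for c in cs if amin<cv2.contourArea(c)<amax]
def fruit(d):
    h=cv2.cvtColor(d["img"],cv2.COLOR_BGR2HSV)
    m=cv2.inRange(h,(15,150,60),(33,255,255)); m=cv2.morphologyEx(m,cv2.MORPH_OPEN,np.ones((3,3)))
    return blobs(m,80,900)
def meet(e1,r1,e2,r2):
    A=np.c_[r1,-r2]; s=np.linalg.lstsq(A,e2-e1,rcond=None)[0]
    a,b=e1+s[0]*r1,e2+s[1]*r2; return (a+b)/2,np.linalg.norm(a-b)
E
python3 - <<'E'
from h import *
np.set_printoptions(precision=1,suppress=True)
for n in("top","scene"):
    d=cam(n); print(n)
    for c in fruit(d):
        (x,y),(w,h),a=cv2.minAreaRect(c); m=cv2.moments(c); g=[m["m10"]/m["m00"],m["m01"]/m["m00"]]
        P=plane(d,c.reshape(-1,2),24); q=cv2.minAreaRect(np.float32(P))
        print("px",np.array(g),cv2.contourArea(c),"xy",plane(d,[g],24)[0],"rect",np.array(q[0]),np.array(q[1]),q[2])
    g=d["img"]; s=cv2.cvtColor(g,cv2.COLOR_BGR2HSV)
    x0,y0=(240,180) if n=="top" else (270,215)
    c=g[y0:y0+140,x0:x0+140]; c=cv2.convertScaleAbs(cv2.resize(c,None,fx=4,fy=4,interpolation=cv2.INTER_CUBIC),alpha=1.6)
    cv2.imwrite(f"pics/c_{n}.png",c)
    for p in ([(296,200),(300,230),(289,212),(350,150),(265,235)] if n=="top" else [(340,260),(350,280),(370,268),(420,300)]): print(p,g[p[1],p[0]],s[p[1],p[0]])
E
python3 -c "
import cv2,numpy as np
a=cv2.imread('pics/c_top.png');b=cv2.imread('pics/c_scene.png')
cv2.imwrite('pics/cc.png',cv2.resize(np.hstack([a,b]),(800,400)))"
```

```text
top
px [194.2 293.8] 253.5 xy [358.3 297. ] rect [358.1 297.8] [46.2 73.5] 82.872802734375
px [384.1 224.1] 162.5 xy [ 558.4 -289.2] rect [ 558.9 -289. ] [43.9 45.6] 86.51404571533203
px [314.1 220.3] 158.0 xy [576.7 -71.6] rect [577.9 -71.3] [43.6 45.1] 88.36238861083984
px [199.  215.4] 239.5 xy [603.2 288.3] rect [603.  288.2] [54.8 63. ] 1.2661292552947998
(296, 200) [110 107 104] [105  14 110]
(300, 230) [114 113 111] [100   7 114]
(289, 212) [24 27 24] [60 28 27]
(350, 150) [145 146 147] [ 15   3 147]
(265, 235) [113 113 110] [ 90   7 113]
scene
px [485.3 304.5] 421.0 xy [600.  295.8] rect [599.3 295.8] [45.7 63. ] 35.215370178222656
px [312.2 279.7] 362.0 xy [563.9 -72.1] rect [564.4 -71.5] [53.6 45.5] 3.8374826908111572
px [213.6 271. ] 343.0 xy [ 557.5 -289.7] rect [ 557.1 -290.1] [50.2 48.5] 4.060587406158447
px [112.5 241.1] 146.0 xy [ 495.9 -543.7] rect [ 497.  -541.7] [34.7 43.5] 66.33357238769531
px [ 99.3 226.1] 83.0 xy [ 456.1 -590.4] rect [ 455.7 -590.4] [40.7 20.2] 3.2268154621124268
px [474.  212.6] 385.0 xy [359.5 299.1] rect [358.6 298. ] [45.4 76.7] 82.62285614013672
(340, 260) [88 91 91] [30  8 91]
(350, 280) [91 93 95] [15 11 95]
(370, 268) [37 44 52] [14 74 52]
(420, 300) [ 73  99 125] [ 15 106 125]
```

View pics/cc.png

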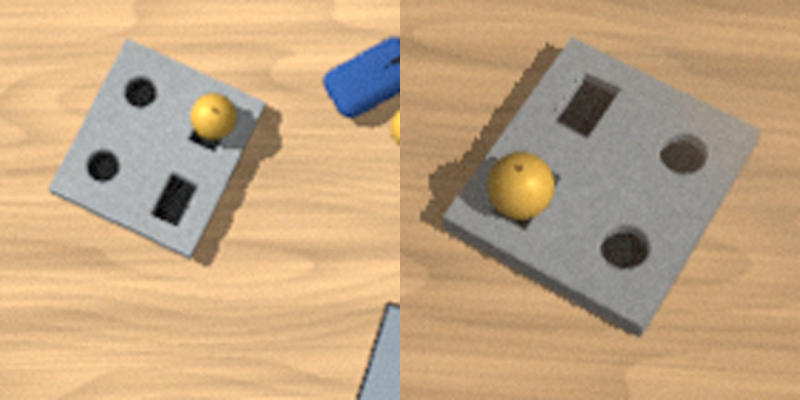

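Crops: the tray's corners in the top crop lie at (128,40), (265,103), (190,257) and (50,190). The free oblong dimple is at (175,199), the round ones at (141,92) and (103,166), and the plum at (213,116) covers the other oblong.

```bash
cat > m.py <<'E'
from h import *
np.set_printoptions(precision=1,suppress=True)
D={n:cam(n) for n in("top","scene")}
def cen(c): m=cv2.moments(c); return [m["m10"]/m["m00"],m["m01"]/m["m00"]]
F={n:[(cen(c),c) for c in fruit(d)] for n,d in D.items()}
for g,c in F["top"]:
    a=plane(D["top"],[g],24)[0]
    g2,c2=min(F["scene"],key=lambda q:np.linalg.norm(plane(D["scene"],[q[0]],24)[0]-a))
    P,e=meet(D["top"]["eye"],rays(D["top"],[g])[0],D["scene"]["eye"],rays(D["scene"],[g2])[0])
    ang=[]
    for n,cc in(("top",c),("scene",c2)):
        m=np.zeros((480,640),np.uint8); cv2.drawContours(m,[cc],-1,1,-1)
        X=plane(D[n],np.argwhere(m)[:,::-1],P[2]); w,v=np.linalg.eigh(np.cov(X.T)); v=v[:,1]; ang.append(round(np.arctan2(v[1],v[0])%np.pi,3)); ang.append(round((w[1]/w[0])**.5,2))
    print("fruit",P,"gap",e,"axis",ang)
for n,(px,py) in(("top",(300,230)),("scene",(340,260))):
    d=D[n]; h=cv2.cvtColor(d["img"],cv2.COLOR_BGR2HSV); lo=80 if n=="top" else 76
    m=cv2.inRange(h,(0,0,lo),(180,40,135))
    _,lab=cv2.connectedComponents(m,connectivity=4); m=np.uint8(lab==lab[py,px])*255
    cs,hi=cv2.findContours(m,cv2.RETR_CCOMP,cv2.CHAIN_APPROX_NONE)
    for c,hh in zip(cs,hi[0]):
        if cv2.contourArea(c)<40: continue
        q=cv2.minAreaRect(np.float32(plane(d,c.reshape(-1,2),22)))
        print(n,"hole" if hh[3]>=0 else "outer",np.array(cen(c)),"xy",plane(d,[cen(c)],22)[0],"rect",np.array(q[0]),np.array(q[1]),q[2])
# mouth walls aside: corners read off the picture
s=140/400
ct=np.array([(128,40),(265,103),(190,257),(50,190)])*s+[240,180]
cs=(np.array([(573,38),(760,130),(640,325),(444,215)])-[400,0])*s+[270,215]
print("corners",plane(D["top"],ct,22),plane(D["scene"],cs,22))
for n,pts in(("top",[(172,231),(150,264),(370,207),(397,185),(200,322)]),("scene",[(515,296),(537,258),(228,300),(185,325),(473,195)])): print(n,plane(D[n],pts,0))
E
python3 m.py
```

```text
fruit [358.8 298.1  22.6] gap 1.6699216084733992 axis [np.float64(3.003), np.float64(1.49), np.float64(2.898), np.float64(1.68)]
fruit [ 558.3 -289.1   25.4] gap 0.295118017506116 axis [np.float64(2.966), np.float64(1.02), np.float64(0.47), np.float64(1.13)]
fruit [572.3 -71.   40.3] gap 0.7841713564569756 axis [np.float64(2.944), np.float64(1.05), np.float64(0.154), np.float64(1.23)]
fruit [603.  290.8  27.9] gap 7.027676865222136 axis [np.float64(1.958), np.float64(1.41), np.float64(2.429), np.float64(1.46)]
top outer [291.8 232.5] xy [540.3  -1.3] rect [545.7 -10.7] [170.8 191.1] 62.70878601074219
top hole [300.6 249.4] xy [486.2 -27.2] rect [486.6 -27.3] [37.4 56. ] 62.302711486816406
top hole [275.6 237.7] xy [525.3  49.1] rect [525.1  48.6] [38.  39.6] 44.42478942871094
top hole [288.7 211.9] xy [606.8   7.1] rect [606.6   7.7] [38.8 38.2] 42.719215393066406
scene outer [345.3 277.4] xy [552.6  -1.1] rect [548.5  -9.5] [173.3 188.9] 62.372432708740234
scene hole [348.6 301.3] xy [609.1   8.1] rect [608.9   8.5] [36.9 39.5] 45.49557876586914
scene hole [369.1 268.9] xy [528.1  50.1] rect [527.8  50.7] [35.7 39.1] 43.464969635009766
scene hole [335.5 251.6] xy [488.7 -25.6] rect [488.2 -26.1] [33.9 57.1] 63.02760314941406
corners [[ 666.    18.4]
 [ 589.5 -130.3]
 [ 421.9  -43.7]
 [ 499.1  105.2]] [[ 426.   -40.1]
 [ 503.   109.6]
 [ 669.8   21.2]
 [ 592.2 -127.3]]
top [[ 561.6  379.4]
 [ 457.5  445.1]
 [ 622.3 -252. ]
 [ 694.2 -344.1]
 [ 274.8  283.8]]
scene [[ 563.9  373.5]
 [ 462.6  441.7]
 [ 613.4 -251.9]
 [ 677.9 -333.3]
 [ 285.9  311.9]]
```

Run:
```python
from h import *
o=[]
for n,ps in(("top",[(199,215),(194,300)]),("scene",[(485,305),(470,200)])):
    d=cam(n); g=d["img"]
    for (x,y) in ps:
        o.append(cv2.convertScaleAbs(cv2.resize(g[y-30:y+30,x-40:x+40],(400,300),interpolation=cv2.INTER_NEAREST),alpha=1.7))
    for p in ps: print(n,p,cv2.cvtColor(g,cv2.COLOR_BGR2HSV)[p[1]-12:p[1]+22:3,p[0]].tolist())
cv2.imwrite("pics/lem.png",np.vstack([np.hstack(o[:2]),np.hstack(o[2:])]))
```

```text
top (199, 215) [[17, 101, 159], [15, 98, 164], [22, 165, 162], [22, 164, 159], [22, 159, 146], [22, 167, 113], [21, 179, 84], [20, 131, 74], [16, 97, 121], [17, 102, 122], [17, 102, 85], [17, 104, 81]]
top (194, 300) [[21, 164, 149], [21, 164, 145], [22, 158, 140], [22, 162, 131], [22, 169, 113], [21, 169, 86], [18, 119, 73], [15, 108, 71], [130, 10, 79], [130, 9, 84], [120, 15, 70], [135, 13, 76]]
scene (485, 305) [[21, 178, 73], [21, 168, 108], [21, 173, 121], [20, 160, 140], [21, 153, 162], [21, 154, 161], [21, 164, 146], [21, 161, 133], [19, 129, 117], [16, 108, 123], [17, 110, 121], [16, 108, 130]]
scene (470, 200) [[21, 48, 37], [15, 25, 61], [5, 21, 73], [13, 32, 56], [19, 100, 56], [22, 154, 86], [22, 172, 86], [21, 168, 91], [20, 158, 95], [21, 164, 95], [21, 161, 87], [20, 149, 82]]
```

View pics/lem.png

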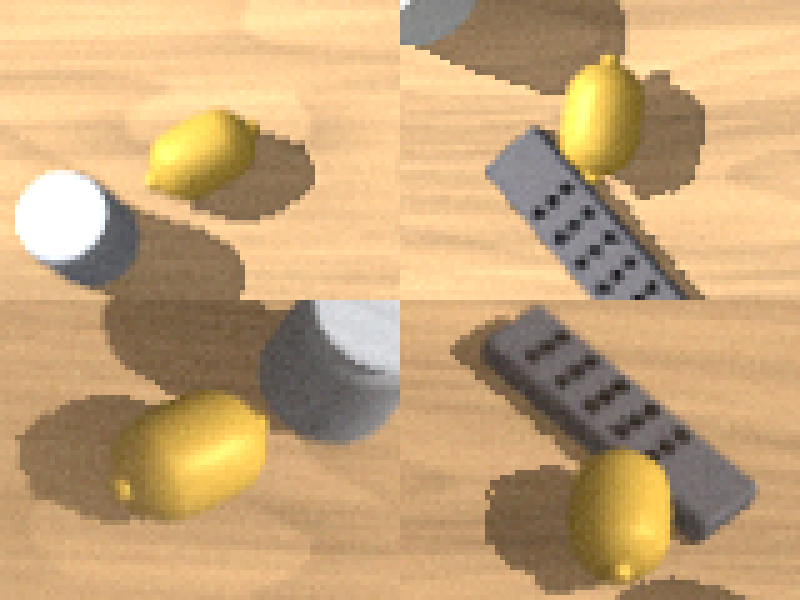

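The crops show lemon_2 clear of the tin, with knobs at top pixels (189,221) and (210,211). Lemon_1's knobs are at (196,282) and (192,306). The remote's corner, near (182,296), is right beside lemon_1's +y flank, so a finger there will be tight.

```bash
sed -i 's/(15,150,60),(33,255,255)/(17,125,40),(33,255,255)/' h.py; python3 m.py | grep fruit
python3 - <<'E'
from h import *
np.set_printoptions(precision=1,suppress=True)
T=cam("top");S=cam("scene")
for nm,d,k in(("L1t",T,[(196,282),(192.4,306)]),("L2t",T,[(189,221.4),(210.4,210.6)])):
    p=plane(d,k,24); v=p[0]-p[1]; print(nm,p.ravel(),p.mean(0),np.linalg.norm(v),np.arctan2(v[1],v[0])%np.pi)
O=np.array([154,270])
rt=plane(T,[np.array(p)/5+O for p in[(140,128),(87,168),(280,300)]],18); print("remote top view",rt)
O=np.array([430,170])
rs=plane(S,[np.array(p)/5+O for p in[(300,240),(357,190),(87,46),(142,5)]],18); print("remote scene",rs)
E
```

```text
fruit [359.6 298.4  22.9] gap 0.006448940896153094 axis [np.float64(3.026), np.float64(1.41), np.float64(2.909), np.float64(1.62)]
fruit [ 558.2 -289.5   24.9] gap 0.10437792825555008 axis [np.float64(3.069), np.float64(1.03), np.float64(0.451), np.float64(1.2)]
fruit [572.1 -71.7  38.9] gap 0.1976600088193051 axis [np.float64(2.962), np.float64(1.06), np.float64(0.022), np.float64(1.13)]
fruit [602.8 288.7  23.9] gap 0.12367094282635217 axis [np.float64(1.995), np.float64(1.37), np.float64(2.155), np.float64(1.58)]
L1t [394.1 292.3 321.9 301.6] [358. 297.] 72.76496872823132 3.013176553847533
L2t [584.9 319.1 617.9 252.6] [601.4 285.9] 74.27243873915971 2.0312383302453765
remote top view [[354.5 335.7]
 [331.1 367.5]
 [249.8 248.9]]
remote scene [[368.5 338.2]
 [336.3 370.7]
 [254.  245.9]
 [224.2 276.9]]
```

```bash
cat > act.py <<'E'
from h import *
np.set_printoptions(precision=2,suppress=True)
C=np.array([547.4,-9.8]); TH=np.radians(152.6); X=np.array([np.cos(TH),np.sin(TH)]); Y=np.array([-X[1],X[0]])
def tray(x,y): return C+x*X+y*Y
def ori(p,c,z):
    best=None
    for k in(-1,0,1):
        o=[np.pi,0,c+np.pi/2+k*np.pi]; q=robot.inverse_kinematics([*p,z],o)
        if q is not None and (best is None or abs(q[5])<best[0]): best=(abs(q[5]),o)
    return best[1]
def pick(p,c,z,opening=66,hi=150):
    o=ori(p,c,z); robot.move_gripper(opening/93)
    robot.move_ptp([*p,hi],o); 
    hit=robot.move_linear([*p,z],speed=120,f_stop=8); robot.move_gripper(0.0)
    print("hit",hit,robot.current_tcp_pos(),"w",robot.current_gripper_width()*93,"t",robot.current_t())
    robot.move_linear([*p,hi-20],speed=150); print("lifted w",robot.current_gripper_width()*93,robot.current_finger_force())
def carry(p,c,hi=130): robot.move_ptp([*p,hi],ori(p,c,hi))
def place(p,z,rel=62,hi=130):
    robot.move_linear([*p,z+12],speed=150)
    hit=robot.move_linear([*p,z-1],speed=25,f_stop=3); robot.sleep(.2)
    print("touch",hit,robot.current_tcp_pos(),"f",robot.current_contact_force())
    robot.move_gripper(rel/93); robot.sleep(.2); robot.move_linear([*p,hi],speed=150); print("t",robot.current_t())
E
python3 - <<'E'
from act import *
robot.move_ptp([400,250,230],ori((400,250),TH,230))
pick(np.array([571.5,-71.5]),TH,28)
p=tray(-46,-43); carry(p,TH); place(p,26)
E
```

```text
hit False [571.87 -71.63  28.45] w 48.66224596892269 t 5.425
lifted w 48.65999366626767 29.999814927577972
touch True [607.68   7.29  27.68] f [-1.04  0.86  2.69]
t 9.6167
```

```bash
python3 - <<'E'
from act import *
c=np.radians(-75.5)
pick(np.array([558.2,-289.4]),c,12,opening=70)
p=tray(46,-43); carry(p,TH); place(p,26)
robot.move_ptp([500,200,220],ori((500,200),TH,220))
E
python3 m.py | grep fruit
python3 - <<'E'
from act import *
print([tray(46*s,43*k) for k in(-1,1) for s in(-1,1)])
E
```

```text
hit False [ 558.36 -289.49   12.32] w 48.74760497411802 t 12.9667
lifted w 48.8061104275832 29.99975323677063
touch True [526.29  49.85  27.43] f [-0.52  1.68  3.45]
t 18.1083
fruit [526.   49.4  39.5] gap 0.09048295982455773 axis [np.float64(0.697), np.float64(1.03), np.float64(3.024), np.float64(1.12)]
fruit [607.7   7.1  39.2] gap 0.08167428558692827 axis [np.float64(0.734), np.float64(1.04), np.float64(3.026), np.float64(1.08)]
[array([608.03,   7.21]), array([526.35,  49.55]), array([568.45, -69.15]), array([486.77, -26.81])]
```

Both plums are seated. Next is lemon_2.

```bash
python3 - <<'E'
from act import *
pick(np.array([602.8,288.7]),2.05-np.pi/2,10,opening=72)
p=tray(-46,43); carry(p,TH+np.pi/2); print(robot.current_qpos())
E
python3 m.py | grep fruit
python3 - <<'E'
from h import *
o=[]
for n in("top","scene"):
    g=cam(n)["img"]; x,y=(300,225) if n=="top" else (335,260)
    o.append(cv2.convertScaleAbs(cv2.resize(g[y-50:y+50,x-50:x+50],(400,400)),alpha=1.6))
cv2.imwrite("pics/l2.png",np.hstack(o))
E
```

```text
hit False [602.97 288.77  10.32] w 47.47087801304316 t 22.05
lifted w 47.34982301780872 29.965647161006927
[-0.31  0.37  1.6   0.    1.17 -1.41]
fruit [610.    7.9  43.9] gap 1.694993816427109 axis [np.float64(1.028), np.float64(1.65), np.float64(3.024), np.float64(1.08)]
```

View pics/l2.png

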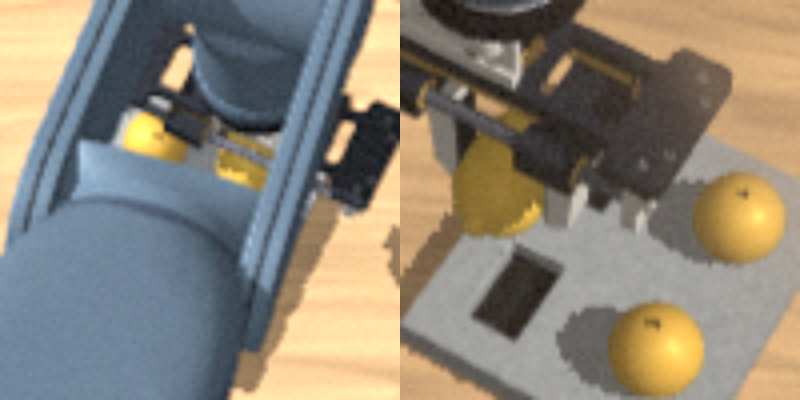

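The lemon hangs level between the pads, with its knob at about (490,232) in the right crop, lined up over the oblong dimple. I'll lower it now.

```bash
python3 - <<'E'
from act import *
p=tray(-46,43); place(p,26)
robot.move_ptp([480,250,220],ori((480,250),TH,220))
E
python3 m.py | grep -E "fruit"
```

```text
touch True [568.51 -68.88  25.69] f [1.14 2.01 4.59]
t 27.5667
fruit [525.9  49.4  39.3] gap 0.05144428602184505 axis [np.float64(0.64), np.float64(1.04), np.float64(2.994), np.float64(1.12)]
fruit [568.4 -69.7  38.7] gap 0.16018901504291608 axis [np.float64(2.679), np.float64(1.47), np.float64(2.752), np.float64(1.49)]
fruit [607.7   7.2  39. ] gap 0.13477821580911736 axis [np.float64(0.73), np.float64(1.04), np.float64(3.029), np.float64(1.08)]
```

```bash
python3 - <<'E'
from act import *
c=1.38
pick(np.array([365.0,297.6]),c,10,opening=59)
E
python3 m.py | grep fruit
```

```text
hit False [365.44 297.83  10.47] w 47.41585199443993 t 33.0083
lifted w 47.155433912666574 29.865326285362244
fruit [525.7  49.4  39.1] gap 0.0909406865076078 axis [np.float64(0.304), np.float64(1.04), np.float64(2.99), np.float64(1.14)]
fruit [568.3 -69.7  38.7] gap 0.17685825607322556 axis [np.float64(2.683), np.float64(1.48), np.float64(2.746), np.float64(1.49)]
fruit [607.7   7.1  38.7] gap 0.008295181679214076 axis [np.float64(0.762), np.float64(1.05), np.float64(3.071), np.float64(1.08)]
```

Run:
```python
from act import *
y=robot.current_eef_rot()[2]; off=np.dot(np.array([359.6,298.4])-robot.current_tcp_pos()[:2],[np.cos(y),np.sin(y)])
p=tray(46,43); y2=ori(p,TH+np.pi/2,130)[2]; p=p-off*np.array([np.cos(y2),np.sin(y2)])
print(y,off,y2,p); carry(p,TH+np.pi/2); robot.move_linear([*p,45],speed=150); print(robot.current_t()); np.save("p.npy",p)
o=[]
for n in("top","scene"):
    g=cam(n)["img"]; x,y=(300,235) if n=="top" else (335,255)
    o.append(cv2.convertScaleAbs(cv2.resize(g[y-50:y+50,x-50:x+50],(400,400)),alpha=1.6))
cv2.imwrite("pics/l1.png",np.hstack(o))
```

```text
2.9507174740067015 4.735844287364575 8.946557745722933 [490.98 -28.99]
36.0917
```

View pics/l1.png

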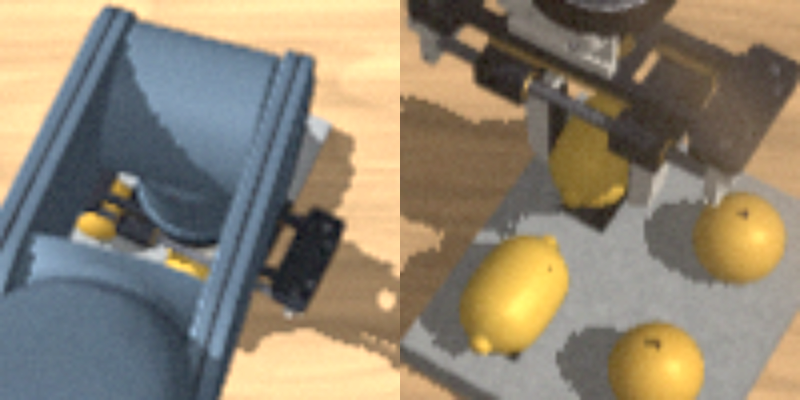

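The right crop shows the second lemon above the free oblong dimple, its near end at (605,200) and lined up with it. The other lemon sits well.

```bash
python3 - <<'E'
from act import *
p=np.load("p.npy"); place(p,26)
robot.move_ptp([400,250,250],ori((400,250),TH,250)); robot.sleep(.3)
d=cam("top");s=cam("scene")
cv2.imwrite("pics/end.png",cv2.convertScaleAbs(np.hstack([cv2.resize(d["img"],(400,300)),cv2.resize(s["img"][180:330,220:420],(400,300))]),alpha=1.5))
E
python3 m.py | grep -E "fruit"
```

```text
touch True [490.99 -28.74  26.17] f [2.27 1.51 3.09]
t 38.6583
fruit [486.1 -27.2  39.3] gap 0.09567103789938891 axis [np.float64(2.728), np.float64(1.48), np.float64(2.802), np.float64(1.59)]
fruit [526.   49.4  39.2] gap 0.15263367218668045 axis [np.float64(0.621), np.float64(1.04), np.float64(2.966), np.float64(1.13)]
fruit [568.2 -69.7  38.5] gap 0.21181615430164216 axis [np.float64(2.694), np.float64(1.5), np.float64(2.744), np.float64(1.5)]
fruit [607.6   7.1  38.8] gap 0.0526325443830962 axis [np.float64(0.762), np.float64(1.05), np.float64(3.019), np.float64(1.08)]
```

View pics/end.png

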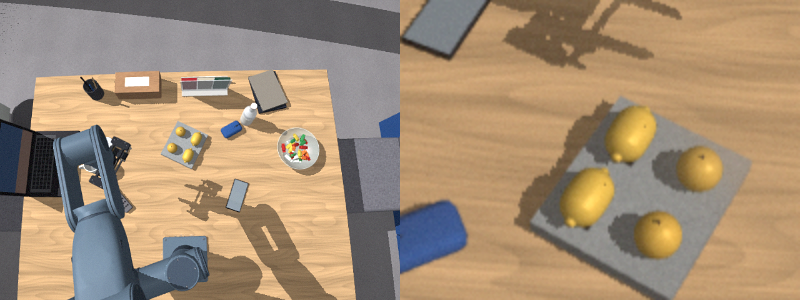

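All four fruits are in their dimples: lemons at (630,135) and (587,197), plums at (699,168) and (658,234) in the right-hand crop.

```bash
python3 -c "
from bench import robot
print(robot.hand_in())"
```

```text
the job is handed in; nothing more can be done
None
```

I handed the job in at about 40 s of the 72 s allowed: both lemons lie lengthwise in the oblong dimples and both plums sit in the round ones, each measured within about 1 mm of its centre; no verdict was returned, and I did not re-measure the other objects, though no unexpected contact was felt.

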